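Level the barometer shelf on the chart table

ROBOT

A 6-joint arm with a two-finger parallel gripper is mounted at the origin on the work surface. World frame = base frame: x ahead of the robot, y to its left, z up, the work surface at z = 0. Lengths are in mm, angles in rad, forces in N, time in s.
With the tool pointing down it reaches from about 325 to 775 mm from the base axis. Payload 5.5 kg.
Tool frame: the origin (TCP) lies between the finger pads; the fingertips stand 22 mm ahead of it and the grasp point (between the pads) lies 3 mm ahead of it; z points along the fingers, y is the line along which they close (so a half turn about z gives the same grasp; the last joint's range is limited). The gripper opens to 85 mm and grips with 20 to 120 N. Pads are 22 mm wide; open, the fingers measure 114 mm over their backs; the gripper's body (76 mm by 85 mm) begins 54 mm behind the grasp point. The pads swing forward as they close: fully open they stand 13 mm farther back than shut.
Start: joints at [1.175, 0.091, 1.231, -0, 1.82, -0.057], TCP at [199.418, 565.905, 253.275] pointing down, gripper open.
Joint ranges: [-2.87, 2.87], [-0.86, 2.18], [0.17, 2.46], [-1.51, 4.65], [0.06, 2.69], [-2.65, 2.65]. Speed limits (rad/s): [2.57, 2.57, 3.01, 3.14, 3.14, 3.14].

INTERFACE

Orientations are given as a unit quaternion [x, y, z, w].
In Python, from cell import env, get_image, order gives the robot as it stands. The module is installed in compiled form; this text tells all that it offers.
- The arm moves only by the tool apply_moves, never from a script. Its argument "targets" is one flat list of numbers, 7 for each row, row after row: the finger opening in mm, from 0 to 85.4, then the shift along the world's x, y, z in units of 0.04 m (1.0 is 0.04 m), then the turn, a rotation vector about the world's x, y, z in units of 0.1 rad (1.0 is 0.1 rad). In form: [jaw, tx, ty, tz, ax, ay, az, jaw, tx, ty, tz, ax, ay, az, ...]. A call has exactly 8 rows; each row shifts and turns the commanded pose from where the row before left it; what a row does not reach is not made up. A row lasts 1/12 s, in which the tool goes at most 41.7 mm and 7.16 degrees, less where a joint would pass 70% of its speed; a pose out of reach is approached as far as the arm can. A call with a number of a shift or a turn outside -1 to 1 is refused whole. A call with a gripper value outside its range is refused whole. The fingers move at their own pace and stop on an object; the grip force is fixed at half the most. Time passes only in rows, so rows that do not move let the fingers close, or fill a call up. It gives the time, the measured TCP pose, the force, the opening and the grip force at its end, in the units of the state.
- env.get_state(): the state, without advancing time (a new reading comes with each control period).
- get_image(name): name is "scene" or "top" or "wrist"; returns a dict with "frame" (420x560x3 uint8, red, green, blue), "vfov" (degrees; the focal length in pixels is half the picture's height over the tangent of half this angle, whatever the lens; pixels are square), "cx", "cy" (the principal point, pixels), "pose" (4x4, takes a point from camera to world coordinates). Camera axes: x right, y up, looking along -z (the intrinsics and any distortion apply to the point x, -y, -z); pixel columns grow to the right and rows downward; lengths in mm; the calibration is good to about 2 mm. A picture is of the moment at which its call begins. There is no depth.
- order.close_job(): hands the job in; it is judged then, once.
The state is a dict: "t": time; "q": joint angles; "joint_vel": joint speeds; "effort": joint torques, N m; "position": TCP position; "ee_rot": TCP orientation; "force": force on the tool from outside, world axes, zero at the start; "torque": the same for the moment, N m; "grip_width": finger opening in mm; "finger_force": force on a finger pad.
Only numpy, scipy, OpenCV 4.12 (cv2) and the standard library are available. Lean on these libraries where they do the work, as an engineer would, in place of code of your own. Each camera call takes 0.05 s, during which the arm holds its last target. There are 200 camera calls.

TASK

Level the little instrument shelf before the barometer goes on it: stand the forked spirit level on the shelf and slide it fully home, so that its fork straddles the steel stem under the red foot knob and it lies flat. Then, hand off the level, grip the red knob, push it down so that its brass washer clamps the fork to the shelf and, once it is clamped, turn the knob until the bubble sits between the two black marks. Finish still gripping the knob and pressing it down, with the bubble centred, and leave the other things on the table where they are.

Things in the scene. Friction and masses are not known exactly. Their poses are not given: they have to be found in the camera images.
- level_center (a point): Centre of the block of the loose spirit level (0.35 kg), 18 mm above its flat underside. The blue block is 130 mm long (its x axis), 34 mm wide (y), 36 mm high (z); a green vial stands 8 mm proud along the middle of its top. Grip it here across its 34 mm width. At the start it lies on the table with its fork (+x end) pointing to the left (+y), within 20 degrees.
- level: The same level, origin on its underside below the middle of the block, x towards the fork, z up. From the block's +x end an aluminium tongue, 34 mm wide, 8 mm thick, flush with the underside, runs out 75 mm; its last 30 mm is a fork: an open-ended slot 14 mm wide between two 10 mm prongs.
- fork_seat (a point): Point of the level in the plane of its underside, on its centre line, 114 mm from the middle of the block towards the fork: the stem's axis stands here when the stem touches the closed end of the slot. Axes as the level's. The prong tips lie 26 mm beyond it.
- bubble (a joint): Place of the white bubble in the level's vial, m along the level's x axis: 0 = midway between the two black marks, + towards the fork, limits +-0.019. It moves to the higher end, 10 mm per degree of tilt, and takes about 1.5 s to settle. The bubble is 13 mm long, the marks are 23 mm apart: it is centred when it lies wholly between them.
- stem_foot (a point): Foot of the upright steel stem (8 mm across) on the top face of the white shelf. Axes are the shelf's: y along it, z square to its top. The level enters from the -y side, sliding along +y with its own x axis along this y.
- deck: The white rocking shelf, origin on its pivot line, axes as at stem_foot (y towards the stem, which stands at y = 100 mm). Its top face is 17 mm above the origin (55 mm above the table), 70 mm wide (x), and runs from y = -145 to 135 mm. At the start the stem end is low by 0.7 to 1.5 degrees.
- washer: Brass washer 32 mm across, 4 mm thick, round the stem below the knob; origin at the centre of its underside; it turns with the knob. At rest its underside is 17 mm above the shelf, so 9 mm stays free above the 8 mm tongue. It goes down with the knob.
- knob_grip (a point): Grasp point of the red bar knob above the stem, on its turning axis, 12 mm below its top and 20 mm above its lower face, 55 mm above the shelf at rest. The bar is 14 mm thick (its x axis; fingers close along this), 44 mm long (y), 32 mm high. Its lower face is 14 mm above the washer at rest, less when pushed.
- foot_knob: The same knob, origin at its lower face. Push: 9 mm down at 2 to 4 N brings the washer onto the tongue; from 6 N it yields 1 mm per N, solid after 11 mm more; 4 to 6 mm past contact clamps well. Turning it clockwise from above raises the shelf's stem end, 1.4 degrees per rad (0.5 to 1.1 rad needed), and the knob by up to 3 mm. It stays where turned, and springs up if let go.
- barometer: Grey barometer case 120 x 160 x 60 mm with a round white dial, loose; origin under its centre. Not to be moved.
- cup: White melamine cup, 80 mm across, 85 mm high; origin under its centre. Not to be moved.
- weight_a: Aluminium chart weight, 52 mm across, 48 mm high; origin under its centre. Not to be moved.
- weight_b: A second such chart weight. Not to be moved.
- eraser: Green silicone eraser block 55 x 24 x 14 mm; origin under its centre. Not to be moved.
There are look-alikes about, which are no part of the job. What is shaped like the level but brown or turquoise is not meant.

How it is judged (in metres and radians):
On the way, in this order (a step that is already met when the one before it is completed fails the run):
1. the level lies flat on the shelf with its fork home round the stem, and the hand is off it (horizontal distance between fork_seat and stem_foot below 0.007 m and z of fork_seat in the frame of stem_foot between -0.003 and 0.003 m and angle between the x axis of level and the y axis of stem_foot, either way round below 0.12 rad and angle between the z axis of level and the z axis of stem_foot, either way round below 0.03 rad and contact force between the arm and level below 0.2 N), for 0.2 s.
2. the gripped knob is pushed down so that its washer clamps the level, the bubble not yet centred (horizontal distance between fork_seat and stem_foot below 0.007 m and z of fork_seat in the frame of stem_foot between -0.003 and 0.003 m and angle between the x axis of level and the y axis of stem_foot, either way round below 0.12 rad and angle between the z axis of level and the z axis of stem_foot, either way round below 0.03 rad and contact force between washer and level above 3 N and contact force between the fingers and foot_knob above 1 N and value of joint bubble below -0.006 m), for 0.2 s.
At the end, for the whole second after the job is handed in: The level is home on the shelf (fork seat within 7 mm of the stem, flat within 3 mm and 0.03 rad, in line within 0.12 rad) and not touched by the arm, the fingers are still on the knob, the washer presses the level with more than 3 N, and the bubble is within 5 mm of the middle (all of step 1 and contact force between washer and level above 3 N and value of joint bubble between -0.005 and 0.005 m and contact force between the fingers and foot_knob above 1 N); the arm keeps its last pose, push and grip.
It fails at once if a bystander (barometer case, cup, chart weights, eraser) is moved by more than 20 mm (distance of any of barometer, cup, weight_a, weight_b, eraser from where it was at the start of the episode above 0.02 m).
It also fails if it takes over 64 s, if anything falls off the work surface, if the arm or the gripper's body presses on something with over 40 N, if the wrist force passes 120 N, or if a joint passes its speed limit or range.

## Working session

There is one attempt and no reset: what is moved stays moved. The work goes in short steps, Python scripts to look and compute and a tool call to move; the robot and the scene stay as the last step left them, time stands still between calls to the robot, and variables do not carry over. Pictures are saved under pics/ and viewed, at most 10 in all, crops included, and the job is handed in when it is done.

Besides the shell and the picture viewer there is one more tool, called by a JSON object that holds its "api" and its "payload", one argument or row to a line. apply_moves: Moves the arm, as the interface text tells. Its arguments: {"type":"object","properties":{"targets":{"type":"array","items":{"type":"number"}}},"required":["targets"]}

```bash
mkdir -p pics; cat > h.py <<'E'
import numpy as np, cv2
from cell import env, get_image, order
def K(d):
    h=d["frame"].shape[0]; return h/2/np.tan(np.radians(d["vfov"]/2))
def ray(d,u,v):
    f=K(d); r=np.array([(u-d["cx"])/f,-(v-d["cy"])/f,-1.0]); P=np.array(d["pose"]); return P[:3,3],P[:3,:3]@r
def onz(d,u,v,z):
    o,r=ray(d,u,v); return o+r*(z-o[2])/r[2]
def proj(d,p):
    P=np.array(d["pose"]); c=P[:3,:3].T@(np.array(p,float)-P[:3,3]); f=K(d); return d["cx"]+f*c[0]/-c[2], d["cy"]-f*c[1]/-c[2]
def tri(d1,p1,d2,p2):
    A=np.zeros((3,3));b=np.zeros(3)
    for d,p in((d1,p1),(d2,p2)):
        o,r=ray(d,*p); r=r/np.linalg.norm(r); M=np.eye(3)-np.outer(r,r); A+=M; b+=M@o
    return np.linalg.solve(A,b)
def save(d,n,crop=None,s=1):
    im=d["frame"][:,:,::-1]
    if crop: a,b,c,e=crop; im=im[b:e,a:c]
    cv2.imwrite("pics/"+n,cv2.resize(im,None,fx=s,fy=s,interpolation=cv2.INTER_CUBIC))
E
python3 - <<'E'
from h import *
import pickle
D={n:get_image(n) for n in("scene","top","wrist")}
pickle.dump(D,open("d0.pkl","wb"))
for n,d in D.items(): print(n,{k:np.round(v,3).tolist() for k,v in d.items() if k!="frame"}); 
save(D["scene"],"s0.png",None,1.4);save(D["top"],"t0.png",None,1.4)
print(env.get_state())
E
```

```text
scene {'vfov': 57.796, 'cx': 280.676, 'cy': 198.053, 'pose': [[0.382, -0.759, 0.527, 927.708], [0.924, 0.313, -0.219, -212.756], [0.001, 0.571, 0.821, 842.31], [0.0, 0.0, 0.0, 1.0]]}
top {'vfov': 57.677, 'cx': 283.092, 'cy': 212.262, 'pose': [[0.008, 0.976, -0.219, 222.366], [-1.0, 0.009, 0.003, 3.076], [0.005, 0.219, 0.976, 1100.335], [0.0, 0.0, 0.0, 1.0]]}
wrist {'vfov': 66.879, 'cx': 282.106, 'cy': 208.542, 'pose': [[0.333, -0.905, -0.265, 132.438], [0.943, 0.319, 0.096, 589.902], [-0.002, -0.282, 0.959, 373.803], [0.0, 0.0, 0.0, 1.0]]}
{'t': 0.15, 'q': array([ 1.17527571e+00,  9.17283222e-02,  1.23166884e+00, -2.09010636e-06,
        1.81980293e+00, -5.66826091e-02]), 'joint_vel': array([-0.00179456, -0.00292518, -0.00112473, -0.00061918,  0.00023694,
        0.00020841]), 'effort': array([ 1.74626213e-03, -4.59374857e+01, -4.18525815e+01, -8.20502987e-05,
        9.66001593e-03, -7.68048835e-06]), 'position': array([199.35259259, 565.70869998, 252.3515561 ]), 'ee_rot': array([ 1.68609899e-01,  9.85682533e-01, -7.83490178e-04, -1.79190665e-04]), 'force': array([-1.24186299, -0.55830658, -1.07752544]), 'torque': array([2.11509161e-02, 5.40808432e-05, 1.47528104e-02]), 'finger_force': 0.0, 'grip_width': 85.31220514787661}
```

View pics/s0.png

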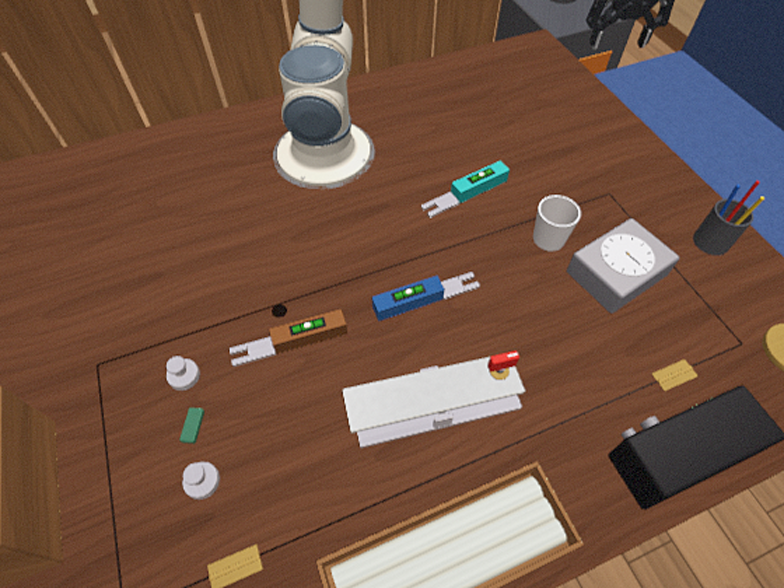

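View pics/t0.png

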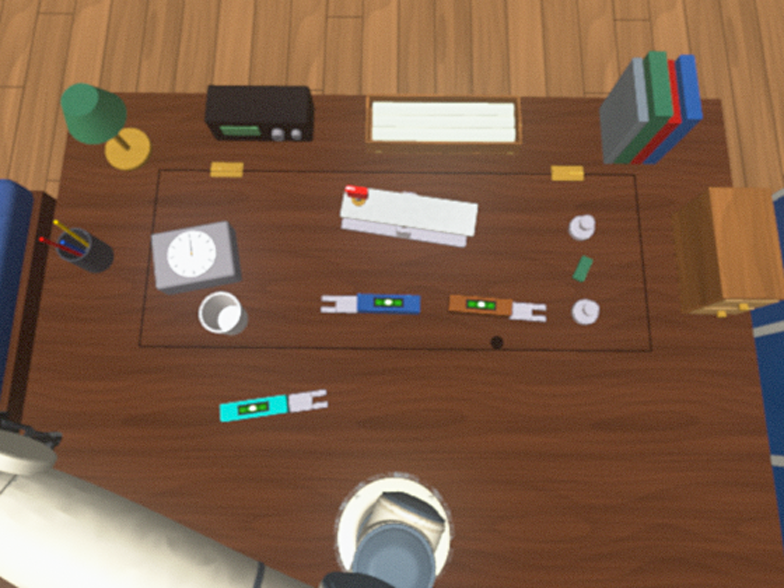

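The scene view shows the blue level at about (410,297), its fork pointing right (+y). The shelf is at (435,393) and the red knob at (503,361). In the top view the level is at (388,303), the shelf at (408,212) and the knob at (357,192). Next I'll measure these.

```bash
cat > m.py <<'E'
from h import *
def mask(d,lo,hi,roi=None):
    m=cv2.inRange(cv2.cvtColor(d["frame"],cv2.COLOR_RGB2HSV),lo,hi)
    if roi:
        z=np.zeros_like(m);a,b,c,e=roi;z[b:e,a:c]=m[b:e,a:c];m=z
    return m
def big(m):
    c=max(cv2.findContours(m,cv2.RETR_EXTERNAL,cv2.CHAIN_APPROX_NONE)[0],key=cv2.contourArea); return c
def cen(c): M=cv2.moments(c); return M["m10"]/M["m00"],M["m01"]/M["m00"]
E
python3 - <<'E'
from m import *; import pickle
D=pickle.load(open("d0.pkl","rb")); T,S=D["top"],D["scene"]
rt=(220,115,350,235); rs=(240,170,400,320)
def rep(n,lo,hi,rt,rs):
    a=big(mask(T,lo,hi,rt));b=big(mask(S,lo,hi,rs))
    print(n,np.round(cen(a),1),np.round(cen(b),1),cv2.contourArea(a),cv2.contourArea(b),"tri",tri(T,cen(a),S,cen(b)).round(1))
    return a,b
blue=rep("blue",(100,120,60),(125,255,255),(225,195,310,235),(250,190,330,235))
red=rep("red",(0,150,100),(8,255,255),rt,(335,240,380,270))
gr=rep("vial",(45,120,30),(75,255,255),(260,200,300,230),(270,195,320,225))
brass=rep("brass",(15,80,80),(30,255,255),(245,130,270,150),(340,255,375,280))
# level axis from blue pixels in top view, at mean height 
c=blue[0][:,0,:]; P=np.array([onz(T,u,v,36)[:2] for u,v in c]); r=cv2.minAreaRect(P.astype(np.float32)); print("rect z36",r)
for n,d,roi,k in(("T",T,rt,0),("S",S,rs,1)):
    m=mask(d,(0,0,215),(180,30,255),roi); cc=big(m); 
    ap=cv2.approxPolyDP(cv2.convexHull(cc),5,True)[:,0]; print(n,cv2.contourArea(cc),[(p.tolist(),onz(d,*p,55)[:2].round(1).tolist()) for p in ap])
save(T,"t1.png",(215,120,355,235),5)
save(S,"s1.png",(235,180,395,300),5)
E
```

```text
blue [277.4 216.6] [290.9 212.3] 499.5 805.5 tri [451.5  14.6  21. ]
red [255.4 136.6] [358.6 257.5] 80.5 169.0 tri [661.   78.1 107.2]
vial [283.  215.9] [291.4 208.5] 22.5 60.0 tri [451.8   6.2  43. ]
brass [255.5 144. ] [357.1 267.2] 25.0 50.0 tri [661.3  82.4  55.5]
rect z36 ((448.909423828125, 17.137004852294922), (126.53781127929688, 36.1280517578125), 88.73464965820312)
T 1786.0 [([246, 140], [673.5, 110.2]), ([271, 136], [686.8, 37.1]), ([339, 146], [657.5, -162.3]), ([337, 167], [592.7, -154.9]), ([245, 154], [629.9, 111.8])]
S 3171.5 [([373, 277], [695.3, 104.0]), ([252, 307], [656.6, -165.3]), ([245, 282], [598.6, -160.5]), ([347, 256], [628.2, 75.3]), ([367, 263], [660.8, 108.7])]
```

View pics/t1.png

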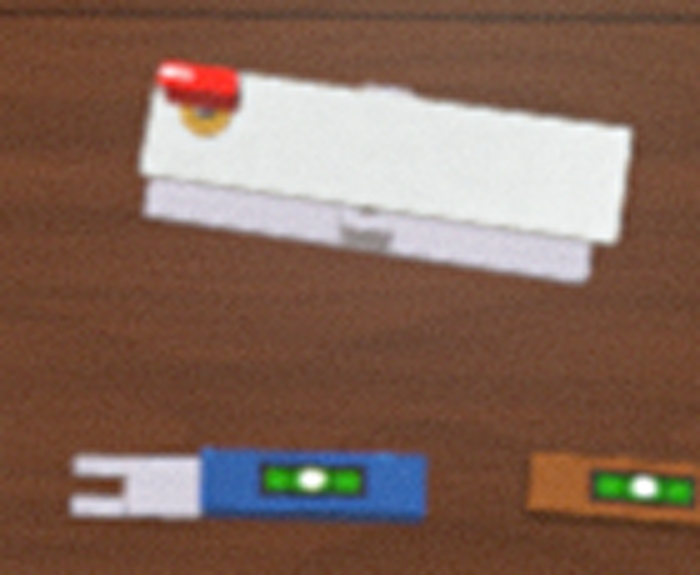

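The crop shows the level's block between (201,448) and (427,520) with its fork at left. The shelf's front edge runs from (140,178) to (612,243), and the red bar lies roughly along the shelf. Shelf yaw is about -0.14 rad and the stem is near (661,82). Heading over to the level now.

{"api": "apply_moves", "payload": {
  "targets": [85,0.39,-0.86,0,0,0,-0.78,85,0.39,-0.86,0,0,0,-0.78,85,0.39,-0.86,0,0,0,-0.78,85,0.39,-0.86,0,0,0,-0.78,85,0.39,-0.86,0,0,0,-0.78,85,0.39,-0.86,0,0,0,-0.78,85,0.39,-0.86,0,0,0,-0.78,85,0.39,-0.86,0,0,0,-0.78]
}}

```text
t: 0.82
position: [324.4, 289.0, 253.0]
ee_rot: [0.465, 0.886, -0.0, 0.0]
force: [1.3, -0.8, 0.2]
grip_width: 84.7
finger_force: 0.0
```

{"api": "apply_moves", "payload": {
  "targets": [85,0.39,-0.86,0,0,0,-0.78,85,0.39,-0.86,0,0,0,-0.78,85,0.39,-0.86,0,0,0,-0.78,85,0.39,-0.86,0,0,0,-0.78,85,0.39,-0.86,0,0,0,-0.78,85,0.39,-0.86,0,0,0,-0.78,85,0.39,-0.86,0,0,0,-0.78,85,0.39,-0.86,0,0,0,-0.78]
}}

```text
t: 1.48
position: [449.3, 13.6, 253.2]
ee_rot: [0.714, 0.7, 0.0, 0.0]
force: [1.1, 0.1, 0.2]
grip_width: 85.1
finger_force: 0.0
```

```bash
cat > w.py <<'E'
from m import *
from scipy.spatial.transform import Rotation as R
def st():
    s=env.get_state(); M=R.from_quat(s["ee_rot"]).as_matrix(); print("t",round(s["t"],2),"pos",s["position"].round(1),"yawY",np.arctan2(M[1,1],M[0,1]).round(3),"z",M[:,2].round(3),"F",s["force"].round(1),"w",round(s["grip_width"],1),"ff",round(s["finger_force"],1),"q",s["q"].round(2)); return s
def blue(d,z=36):
    c=big(mask(d,(100,120,60),(125,255,255))); P=np.array([onz(d,*p,z)[:2] for p in c[:,0]],np.float32); return c,P,cv2.minAreaRect(P)
E
python3 - <<'E'
from w import *
st(); d=get_image("wrist"); print(np.array(d["pose"]).round(2).tolist())
c,P,r=blue(d); print(r, cen(c), cv2.contourArea(c))
save(d,"w1.png",None,1.2)
E
```

```text
t 1.48 pos [449.3  13.6 253.2] yawY -0.02 z [ 0.  0. -1.] F [1.1 0.1 0.2] w 85.1 ff 0.0 q [-0.05 -0.32  1.61  0.    1.85 -0.03]
[[1.0, 0.02, 0.01, 451.39], [-0.02, 0.96, 0.28, 85.47], [-0.0, -0.28, 0.96, 374.74], [0.0, 0.0, 0.0, 1.0]]
((450.656005859375, 16.27035903930664), (128.57839965820312, 33.491920471191406), 88.76190948486328) (282.79431103487707, 177.48532494758908) 3498.0
```

View pics/w1.png

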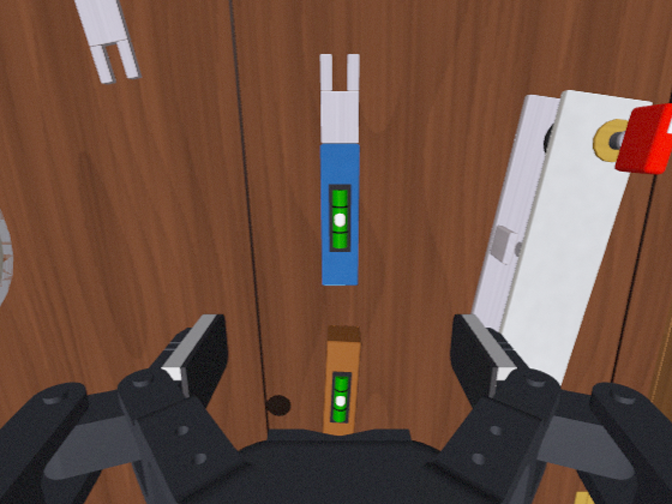

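The wrist view shows the blue block from (321,143) to (357,285) with the fork up at (340,70), in line with the tool. Its measured size is 128.6 x 33.5 mm against 130 x 34, so it checks out. The white deck is tilted, and the washer is at (612,140). Descending and gripping.

{"api": "apply_moves", "payload": {
  "targets": [85,0.035,0.07,-0.9,0,0,0,85,0,0,-0.9,0,0,0,85,0,0,-0.9,0,0,0,85,0,0,-0.9,0,0,0,85,0,0,-0.9,0,0,0,85,0,0,-0.75,0,0,0,85,0,0,-0.4,0,0,0,70,0,0,0,0,0,0]
}}

```text
t: 2.2
position: [447.0, 18.6, 22.2]
ee_rot: [0.713, 0.702, -0.003, -0.003]
force: [-0.7, -0.4, -0.5]
grip_width: 75.2
finger_force: 0.0
```

{"api": "apply_moves", "payload": {
  "targets": [20,0,0,0,0,0,0,20,0,0,0,0,0,0,20,0,0,0,0,0,0,20,0,0,0,0,0,0,20,0,0,0,0,0,0,20,0,0,0,0,0,0,20,0,0,0,0,0,0,20,0,0,0,0,0,0]
}}

```text
t: 2.87
position: [451.8, 18.3, 29.7]
ee_rot: [0.713, 0.701, 0.001, 0.001]
force: [-0.7, -0.1, 5.5]
grip_width: 33.1
finger_force: 62.3
```

{"api": "apply_moves", "payload": {
  "targets": [20,0,0,0.5,0,0,0,20,0,0,0.8,0,0,0,20,0,0,0.8,0,0,-0.2,20,0.4,-0.4,0.6,0,0,-0.3,20,0.7,-0.6,0,0,0,-0.3,20,0.7,-0.4,0,0,0,-0.2,20,0.4,-0.1,0,0,0,-0.2,20,0,0,0,0,0,0]
}}

```text
t: 3.53
position: [540.4, -43.2, 134.7]
ee_rot: [0.754, 0.656, 0.0, 0.0]
force: [-1.5, -0.1, -4.0]
grip_width: 33.3
finger_force: 61.5
```

{"api": "apply_moves", "payload": {
  "targets": [20,0,0,0,0,0,0,20,0,0,0,0,0,0,20,0,0,0,0,0,0,20,0,0,0,0,0,0,20,0,0,0,0,0,0,20,0,0,0,0,0,0,20,0,0,0,0,0,0,20,0,0,0,0,0,0]
}}

```text
t: 4.2
position: [538.3, -41.6, 135.4]
ee_rot: [0.753, 0.657, 0.0, 0.0]
force: [0.4, 0.2, -4.2]
grip_width: 33.5
finger_force: 61.5
```

```bash
python3 - <<'E'
from w import *; import pickle
st(); d=get_image("wrist"); pickle.dump([d,get_image("top"),get_image("scene")],open("d1.pkl","wb"))
save(d,"w2.png",None,1.4)
E
```

```text
t 4.2 pos [538.3 -41.6 135.4] yawY -0.136 z [ 0. -0. -1.] F [ 0.4  0.2 -4.2] w 33.5 ff 61.5 q [-0.14 -0.06  1.59  0.    1.61 -0.  ]
```

View pics/w2.png

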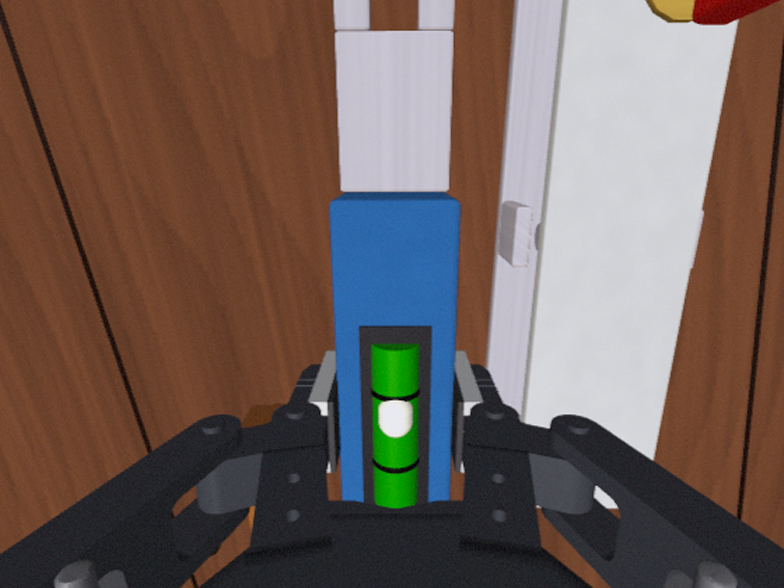

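The held level sits square in the hand, with its block edges at (331..459). The deck's left top edge runs from about (565,0) to (525,440). The stem is just out of view, so I'll raise the arm and step forward for one exact look at it.

{"api": "apply_moves", "payload": {
  "targets": [20,0.1,0.2,0.5,0,0,0,20,0.2,0.4,0.8,0,0,0,20,0.2,0.4,0.8,0,0,0,20,0.1,0.2,0.3,0,0,0,20,0,0,0,0,0,0,20,0,0,0,0,0,0,20,0,0,0,0,0,0,20,0,0,0,0,0,0]
}}

```text
t: 5.02
position: [561.5, 5.7, 228.9]
ee_rot: [0.754, 0.657, -0.001, -0.001]
force: [0.1, -0.6, -3.6]
grip_width: 32.9
finger_force: 61.8
```

```bash
python3 - <<'E'
from w import *; import pickle
d1=pickle.load(open("d1.pkl","rb"))
st(); d=get_image("wrist"); pickle.dump(d,open("d2.pkl","wb"))
save(d,"w3.png",None,1.4)
for a in((565,0),(545,220),(525,440)): print("L",onz(d1[0],a[0]/1.4,a[1]/1.4,55).round(1))
for a in((738,20),(700,225),(657,455)): print("R",onz(d1[0],a[0]/1.4,a[1]/1.4,55).round(1))
E
```

```text
t 5.02 pos [561.5   5.7 228.9] yawY -0.137 z [-0.004 -0.    -1.   ] F [ 0.1 -0.6 -3.6] w 32.9 ff 61.8 q [-0.05 -0.01  1.38 -0.    1.78  0.09]
L [623.8  81.1  55. ]
L [612.3  -4.9  55. ]
L [ 597.1 -118.6   55. ]
R [692.2  64.7  55. ]
R [681.7 -16.7  55. ]
R [ 665.9 -137.3   55. ]
```

View pics/w3.png

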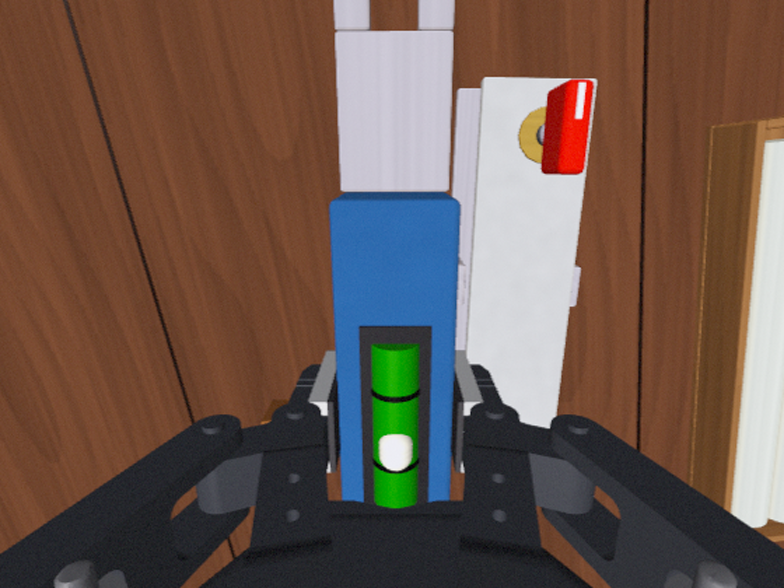

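```bash
python3 - <<'E'
from w import *; import pickle
d=pickle.load(open("d2.pkl","rb"))
g=lambda u,v,z:onz(d,u/1.4,v/1.4,z)[:2].round(1)
print("corners",g(482,78,52.5),g(597,79,52.5))
print("edges near",g(469,340,55),g(556,420,55), "washer left",g(518.5,135,74),"top edge",g(540,107,74))
r=big(mask(d,(0,150,60),(8,255,255),(370,50,440,130)))
h=cv2.approxPolyDP(cv2.convexHull(r),2,True)[:,0]; print((h*1.4).round(),[onz(d,*p,120)[:2].round(1).tolist() for p in h])
print("slot end",g(370,30,207-0.),g(419,30,207.), "block/tongue",g(340,190,207),g(449,190,207))
E
```

```text
corners [630.5 117.8] [699.9 107.6]
edges near [606.8 -51.8] [ 665.9 -125.5] washer left [645.   81.5] top edge [658.1  95. ]
[[588.  80.]
 [592.  87.]
 [582. 168.]
 [578. 172.]
 [545. 172.]
 [542. 144.]
 [549.  92.]
 [570.  80.]] [[666.8, 100.9], [668.8, 97.5], [663.4, 60.8], [661.3, 59.1], [644.8, 61.4], [644.0, 74.9], [648.3, 97.9], [658.3, 102.0]]
slot end [569.7 113.5] [583.6 111.6] block/tongue [553.6  70.6] [587.5  65.9]
```

{"api": "apply_moves", "payload": {
  "targets": [20,0.2,-0.3,0,-0.05,0,0,20,0.45,-0.6,0,-0.05,0.01,0,20,0.5,-0.7,0,-0.05,0.01,0,20,0.45,-0.6,-0.3,-0.04,0.01,0,20,0.29,-0.28,-0.7,0,0,0,20,0,0,-0.9,0,0,0,20,0,0,-0.8,0,0,0,20,0,0,-0.4,0,0,0]
}}

```text
t: 5.73
position: [635.6, -94.1, 100.0]
ee_rot: [0.754, 0.657, -0.01, 0.003]
force: [-0.6, 0.4, -5.0]
grip_width: 33.6
finger_force: 61.5
```

{"api": "apply_moves", "payload": {
  "targets": [20,0,0,-0.2,0,0,0,20,0,0,0,0,0,0,20,0,0,0,0,0,0,20,0,0,0,0,0,0,20,0,0,0,0,0,0,20,0,0,0,0,0,0,20,0,0,0,0,0,0,20,0,0,0,0,0,0]
}}

```text
t: 6.4
position: [638.3, -92.9, 100.1]
ee_rot: [0.753, 0.657, -0.007, 0.007]
force: [-0.3, 0.0, -3.1]
grip_width: 33.0
finger_force: 61.5
```

```bash
python3 - <<'E'
from w import *; import pickle
st(); d=get_image("wrist"); pickle.dump(d,open("d3.pkl","wb"))
save(d,"w4.png",None,1.4)
E
```

```text
t 6.4 pos [638.3 -92.9 100.1] yawY -0.136 z [-0.002 -0.019 -1.   ] F [-0.3  0.  -3.1] w 33.0 ff 61.5 q [-0.19  0.23  1.35 -0.02  1.56 -0.05]
```

View pics/w4.png

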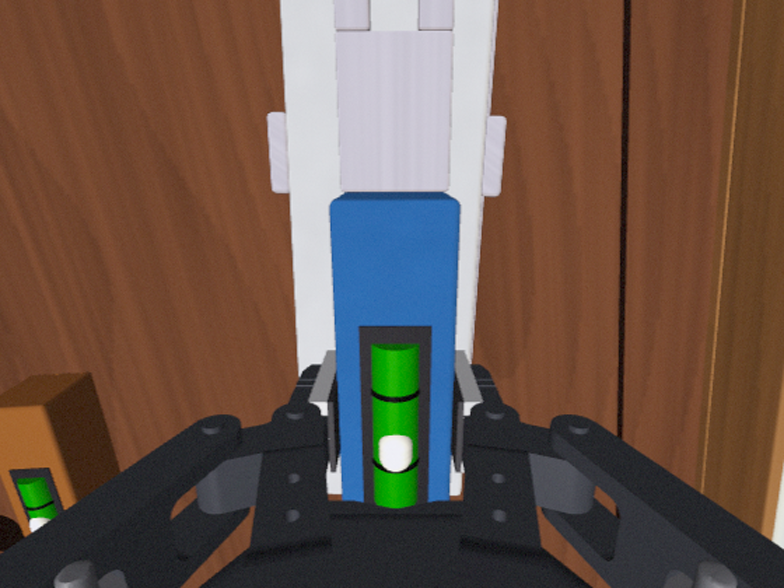

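The deck is below the level with its edges at (281,20), (498,20), (299,360) and (474,360). Its centre line lies about 2 mm left of the level's, so I'll compute that exactly.

```bash
python3 - <<'E'
from w import *; import pickle
d=pickle.load(open("d3.pkl","rb")); s=env.get_state()
hsv=cv2.cvtColor(d["frame"],cv2.COLOR_RGB2HSV)
L=[];Rr=[]
g=cv2.cvtColor(d["frame"],cv2.COLOR_RGB2HSV)[:,:,1].astype(float)
for v in list(range(10,75,5))+list(range(145,235,5)):
    row=cv2.GaussianBlur(g[v:v+1],(5,1),0)[0]; dr=np.diff(row)
    a=190+np.argmin(dr[190:235]); b=330+np.argmax(dr[330:370])
    L.append((a+.5,v));Rr.append((b+.5,v))
def line(P,n):
    W=np.array([onz(d,*p,0)[:2] for p in P])
    y=-50
    W=np.array([onz(d,*p,55.6)[:2] for p in P]); k=np.polyfit(W[:,1],W[:,0],1); r=W[:,0]-np.polyval(k,W[:,1]); k=np.polyfit(W[abs(r)<1.5,1],W[abs(r)<1.5,0],1); print(n,k.round(4),r.std().round(2),(abs(r)<1.5).sum()); return k
k=(line(L,"L")+line(Rr,"R"))/2
print("mid",k,"at y=78.5:",np.polyval(k,78.5),"at y=-93",np.polyval(k,-92.9), s["position"])
E
```

```text
L [1.586000e-01 6.132871e+02] 0.14 31
R [1.530000e-01 6.848266e+02] 0.15 31
mid [1.55809283e-01 6.49056853e+02] at y=78.5: 661.2878821271339 at y=-93 634.5821710408115 [638.20394942 -92.84835858  99.80571596]
```

{"api": "apply_moves", "payload": {
  "targets": [20,-0.04,0,-0.1,0,0,-0.06,20,-0.04,0,-0.1,0,0,-0.06,20,0,0,-0.08,0,0,0,20,0,0,0,0,0,0,20,0,0,0,0,0,0,20,0,0,0,0,0,0,20,0,0,0,0,0,0,20,0,0,0,0,0,0]
}}

```text
t: 7.12
position: [634.9, -92.9, 88.3]
ee_rot: [0.757, 0.653, -0.007, 0.006]
force: [-0.3, -0.2, -3.7]
grip_width: 33.3
finger_force: 61.8
```

{"api": "apply_moves", "payload": {
  "targets": [20,0.023,0.15,0,0,0,0,20,0.045,0.3,0,0,0,0,20,0.045,0.3,-0.01,0,0,0,20,0.045,0.3,-0.01,0,0,0,20,0.034,0.22,-0.005,0,0,0,20,0.015,0.1,0,0,0,0,20,0.012,0.08,0,0,0,0,20,0,0,0,0,0,0]
}}

```text
t: 7.78
position: [643.7, -34.0, 87.0]
ee_rot: [0.757, 0.653, -0.007, 0.006]
force: [0.2, -0.3, -3.4]
grip_width: 33.0
finger_force: 61.8
```

```bash
python3 - <<'E'
from w import *; import pickle
st(); d=get_image("wrist"); S=get_image("scene"); pickle.dump([d,S],open("d4.pkl","wb"))
a=cv2.resize(d["frame"],None,fx=.71,fy=.71); b=cv2.resize(S["frame"][200:320,240:400],(530,398))
cv2.imwrite("pics/w5.png",np.vstack([a[:200,:],cv2.resize(b,(a.shape[1],298))])[:,:,::-1])
E
```

```text
t 7.78 pos [643.7 -34.   87. ] yawY -0.147 z [-0.003 -0.019 -1.   ] F [ 0.2 -0.3 -3.4] w 33.0 ff 61.8 q [-0.1   0.24  1.36 -0.02  1.54  0.05]
```

View pics/w5.png

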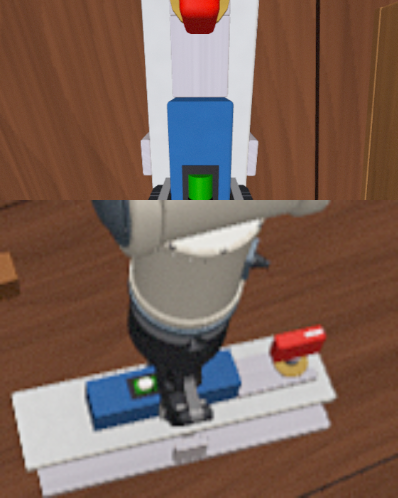

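The fork is under the washer and centred on the stem, and no contact is felt yet. I'll nudge it home until I feel contact.

{"api": "apply_moves", "payload": {
  "targets": [20,0.004,0.025,-0.02,0,0,0,20,0.004,0.025,-0.02,0,0,0,20,0.004,0.025,0,0,0,0,20,0.004,0.025,0,0,0,0,20,0,0,0,0,0,0,20,0,0,0,0,0,0,20,0,0,0,0,0,0,20,0,0,0,0,0,0]
}}

```text
t: 8.55
position: [644.2, -31.0, 85.5]
ee_rot: [0.757, 0.653, -0.007, 0.006]
force: [0.3, 0.0, -3.6]
grip_width: 33.2
finger_force: 61.8
```

{"api": "apply_moves", "payload": {
  "targets": [20,0.004,0.025,0,0,0,0,20,0.004,0.025,0,0,0,0,20,0.004,0.025,0,0,0,0,20,0,0,0,0,0,0,20,0,0,0,0,0,0,20,0,0,0,0,0,0,20,0,0,0,0,0,0,20,0,0,0,0,0,0]
}}

```text
t: 9.22
position: [644.4, -30.3, 85.8]
ee_rot: [0.758, 0.652, -0.009, 0.007]
force: [-2.3, -7.9, -1.8]
grip_width: 33.1
finger_force: 61.9
```

```bash
python3 - <<'E'
from w import *
st()
E
```

```text
t 9.22 pos [644.4 -30.3  85.8] yawY -0.15 z [-0.004 -0.023 -1.   ] F [-2.3 -7.9 -1.8] w 33.1 ff 61.9 q [-0.09  0.24  1.36 -0.02  1.54  0.06]
```

Home contact is felt at -7.9 N. I'll relax the push, set the level down and open the fingers.

{"api": "apply_moves", "payload": {
  "targets": [20,-0.007,-0.055,0,0,0,0,20,0,0,-0.02,0,0,0,20,0,0,-0.02,0,0,0,20,0,0,0,0,0,0,20,0,0,0,0,0,0,20,0,0,0,0,0,0,20,0,0,0,0,0,0,20,0,0,0,0,0,0]
}}

```text
t: 9.88
position: [644.6, -30.6, 84.8]
ee_rot: [0.757, 0.653, -0.007, 0.007]
force: [-2.4, -5.2, 3.0]
grip_width: 33.2
finger_force: 62.4
```

{"api": "apply_moves", "payload": {
  "targets": [38,0,0,0,0,0,0,50,0,0,0,0,0,0,60,0,0,0,0,0,0,60,0,0,0,0,0,0,60,0,0,0.4,0,0,0,60,0,0,0.8,0,0,0,60,0,0,0.9,0,0,0,60,0,0,0.7,0.19,-0.02,0]
}}

```text
t: 10.55
position: [644.6, -29.1, 198.2]
ee_rot: [0.757, 0.653, 0.0, -0.0]
force: [1.3, 0.2, 0.9]
grip_width: 59.8
finger_force: 0.0
```

{"api": "apply_moves", "payload": {
  "targets": [60,0,0,0.3,0,0,0,60,0,0,0,0,0,0,60,0,0,0,0,0,0,60,0,0,0,0,0,0,60,0,0,0,0,0,0,60,0,0,0,0,0,0,60,0,0,0,0,0,0,60,0,0,0,0,0,0]
}}

```text
t: 11.22
position: [644.2, -30.0, 206.9]
ee_rot: [0.757, 0.653, -0.001, -0.001]
force: [-0.5, -0.3, 0.2]
grip_width: 60.1
finger_force: 0.0
```

```bash
python3 - <<'E'
from w import *; import pickle
st(); d=get_image("wrist"); S=get_image("scene");T=get_image("top"); pickle.dump([d,S,T],open("d5.pkl","wb"))
save(d,"w6.png",(120,0,440,300),2)
r=big(mask(d,(0,150,60),(8,255,255))); h=cv2.approxPolyDP(cv2.convexHull(r),2,True)[:,0]; print(((h-[120,0])*2).tolist(),[onz(d,*p,120)[:2].round(1).tolist() for p in h])
E
```

```text
t 11.22 pos [644.2 -30.  206.9] yawY -0.148 z [-0.003  0.    -1.   ] F [-0.5 -0.3  0.2] w 60.1 ff 0.0 q [-0.1   0.21  1.18 -0.    1.75  0.05]
[[336, 8], [348, 20], [344, 160], [340, 174], [312, 176], [302, 158], [298, 22], [306, 10]] [[667.5, 101.1], [670.5, 97.6], [664.1, 60.5], [662.4, 56.7], [653.8, 57.4], [651.5, 62.9], [656.2, 99.2], [658.9, 101.9]]
```

View pics/w6.png

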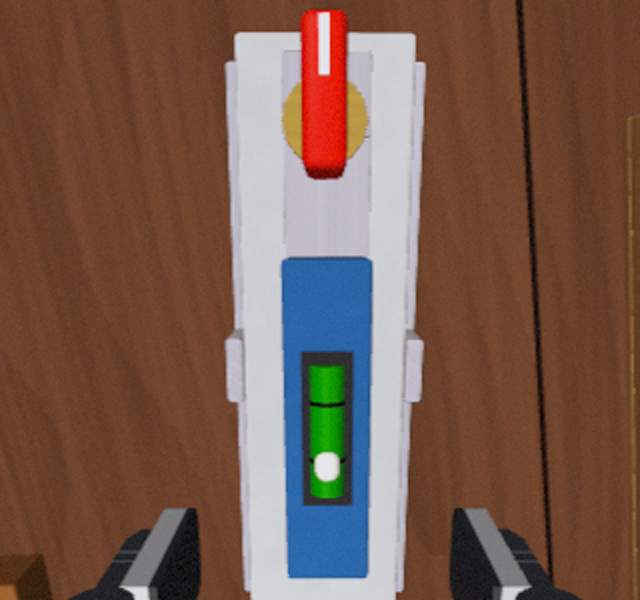

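The level lies home, with its tongue on both sides of the brass washer at (283..368,120). The bubble is near the rear mark at (327,466), and the knob bar is centred at (324,95) in line with the deck. Moving over the knob.

{"api": "apply_moves", "payload": {
  "targets": [60,0.06,0.4,0,0,0,0,60,0.13,0.8,0,0,0,0,60,0.13,0.85,0,0,0,0,60,0.1,0.69,0,0,0,0,60,0,0,-0.5,0,0,0,60,0,0,-0.8,0,0,0,60,0,0,-0.7,0,0,0,60,0,0,-0.35,0,0,0]
}}

```text
t: 12.03
position: [659.6, 79.8, 109.3]
ee_rot: [0.757, 0.653, -0.003, -0.002]
force: [-0.5, 0.3, -0.3]
grip_width: 59.9
finger_force: 0.0
```

{"api": "apply_moves", "payload": {
  "targets": [50,0,0,0,0,0,0,30,0,0,0,0,0,0,20,0,0,0,0,0,0,5,0,0,0,0,0,0,5,0,0,0,0,0,0,5,0,0,0,0,0,0,5,0,0,0,0,0,0,5,0,0,0,0,0,0]
}}

```text
t: 12.7
position: [661.4, 79.6, 114.6]
ee_rot: [0.757, 0.653, -0.0, -0.0]
force: [-2.4, 1.1, 2.2]
grip_width: 12.7
finger_force: 62.4
```

{"api": "apply_moves", "payload": {
  "targets": [5,0,0,-0.05,0,0,0,5,0,0,-0.05,0,0,0,5,0,0,-0.05,0,0,0,5,0,0,-0.05,0,0,0,5,0,0,0,0,0,0,5,0,0,0,0,0,0,5,0,0,0,0,0,0,5,0,0,0,0,0,0]
}}

```text
t: 13.37
position: [661.5, 79.4, 106.9]
ee_rot: [0.757, 0.653, 0.0, 0.0]
force: [-3.6, -0.3, 6.1]
grip_width: 12.6
finger_force: 63.1
```

{"api": "apply_moves", "payload": {
  "targets": [5,0,0,-0.04,0,0,0,5,0,0,-0.04,0,0,0,5,0,0,-0.04,0,0,0,5,0,0,0,0,0,0,5,0,0,0,0,0,0,5,0,0,0,0,0,0,5,0,0,0,0,0,0,5,0,0,0,0,0,0]
}}

```text
t: 14.03
position: [661.7, 79.3, 103.3]
ee_rot: [0.758, 0.653, 0.0, 0.0]
force: [-4.2, -0.8, 10.0]
grip_width: 12.9
finger_force: 63.5
```

{"api": "apply_moves", "payload": {
  "targets": [5,0,0,-0.04,0,0,0,5,0,0,-0.04,0,0,0,5,0,0,0,0,0,0,5,0,0,0,0,0,0,5,0,0,0,0,0,0,5,0,0,0,0,0,0,5,0,0,0,0,0,0,5,0,0,0,0,0,0]
}}

```text
t: 14.7
position: [661.9, 79.3, 100.8]
ee_rot: [0.758, 0.653, 0.001, 0.001]
force: [-5.7, -1.9, 12.8]
grip_width: 12.8
finger_force: 63.9
```

The force now rises about 1 N/mm, so it is clamped, roughly 5-6 mm past contact. I'll relieve the side load slightly and check the bubble from the fixed cameras.

```bash
cat > b.py <<'E'
from w import *
C=np.array([644.4-2*.148,-32.0,55+44.]); u=np.array([.148,.989,0])
def bubble(n):
    d=get_image(n); f=4
    p0=np.array(proj(d,C)); c0=(p0-25).astype(int)
    im=cv2.resize(d["frame"][c0[1]:c0[1]+50,c0[0]:c0[0]+50],None,fx=f,fy=f,interpolation=cv2.INTER_CUBIC)
    h=cv2.cvtColor(im,cv2.COLOR_RGB2HSV); g=cv2.inRange(h,(45,110,40),(80,255,255))
    a=np.array(proj(d,C+20*u))-np.array(proj(d,C-20*u)); k=np.linalg.norm(a)/40; a/=np.linalg.norm(a)
    dark=cv2.inRange(h,(0,0,0),(180,255,110)); 
    pts=np.argwhere(g>0)[:,::-1]; 
    if len(pts)<20: print(n,"no vial",len(pts)); return d
    hull=cv2.convexHull(pts.astype(np.int32)); m=np.zeros_like(g); cv2.fillConvexPoly(m,hull,255); m=cv2.dilate(m,np.ones((5,5)))
    w=cv2.inRange(h,(0,0,150),(180,70,255))&m
    wp=np.argwhere(w>0)[:,::-1]/f; gp=pts/f; s=(gp@a); ww=(wp@a)
    lo,hi=np.percentile(s,[1,99]); lo=min(lo,ww.min() if len(ww) else lo)
    print(n,"px/mm",k.round(2),"vial mm",((hi-lo)/k).round(1),"green c off",((gp.mean(0)+c0-p0)).round(1),"bubble mm",((ww.mean()-(lo+hi)/2)/k).round(2) if len(ww) else None,"vs geom",((wp.mean(0)+c0-p0)@a/k).round(2) if len(wp) else None,len(wp),len(gp))
    return d,im,c0
E
python3 - <<'E'
from b import *; import pickle
st()
r=[bubble("scene"),bubble("top")]
o=[cv2.resize(x[1] if len(x)==3 else x["frame"][:200,:200],(390,390)) for x in r]
cv2.imwrite("pics/b1.png",np.hstack(o)[:,:,::-1])
E
```

```text
t 14.7 pos [661.9  79.3 100.8] yawY -0.148 z [ 0.002 -0.    -1.   ] F [-5.7 -1.9 12.8] w 12.8 ff 63.9 q [ 0.07  0.29  1.28 -0.    1.57  0.22]
scene px/mm 0.47 vial mm 52.3 green c off [0.6 2.2] bubble mm -12.61 vs geom -14.86 368 2104
top px/mm 0.36 vial mm 52.6 green c off [-1.2  0.7] bubble mm -13.04 vs geom -14.14 242 950
```

View pics/b1.png

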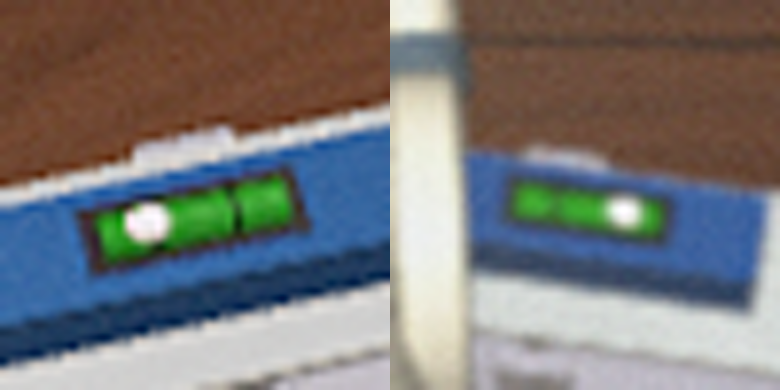

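Both cameras agree: the bubble is near the rear end, at scene crop (147,222), about -12.8 mm from the middle, so I need about 0.9 rad clockwise. I'll turn 0.8 first, in two gentle calls.

{"api": "apply_moves", "payload": {
  "targets": [5,-0.03,0,0,0,0,0,5,0,0,0,0,0,-0.4,5,0,0,0.005,0,0,-0.8,5,0,0,0.005,0,0,-0.8,5,0,0,0.005,0,0,-0.8,5,0,0,0.005,0,0,-0.8,5,0,0,0,0,0,-0.4,5,0,0,0,0,0,0]
}}

```text
t: 15.47
position: [661.6, 78.9, 102.1]
ee_rot: [0.873, 0.488, 0.002, 0.001]
force: [-2.4, -0.9, 11.9]
grip_width: 12.8
finger_force: 63.8
```

{"api": "apply_moves", "payload": {
  "targets": [5,0,0,0.005,0,0,-0.6,5,0,0,0.005,0,0,-0.8,5,0,0,0.005,0,0,-0.8,5,0,0,0.005,0,0,-0.8,5,0,0,0,0,0,-0.7,5,0,0,0,0,0,-0.3,5,0,0,0,0,0,0,5,0,0,0,0,0,0]
}}

```text
t: 16.13
position: [661.6, 78.6, 103.0]
ee_rot: [0.952, 0.306, 0.002, 0.001]
force: [-2.4, -2.9, 13.0]
grip_width: 12.9
finger_force: 63.8
```

{"api": "apply_moves", "payload": {
  "targets": [5,0,0,0,0,0,0,5,0,0,0,0,0,0,5,0,0,0,0,0,0,5,0,0,0,0,0,0,5,0,0,0,0,0,0,5,0,0,0,0,0,0,5,0,0,0,0,0,0,5,0,0,0,0,0,0]
}}

```text
t: 16.8
position: [661.6, 78.6, 103.0]
ee_rot: [0.952, 0.306, 0.002, 0.001]
force: [-3.2, -3.8, 13.5]
grip_width: 13.0
finger_force: 63.8
```

{"api": "apply_moves", "payload": {
  "targets": [5,0,0,0,0,0,0,5,0,0,0,0,0,0,5,0,0,0,0,0,0,5,0,0,0,0,0,0,5,0,0,0,0,0,0,5,0,0,0,0,0,0,5,0,0,0,0,0,0,5,0,0,0,0,0,0]
}}

```text
t: 17.47
position: [661.6, 78.6, 103.0]
ee_rot: [0.952, 0.306, 0.002, 0.001]
force: [-2.8, -3.5, 12.6]
grip_width: 13.2
finger_force: 63.8
```

```bash
python3 - <<'E'
from b import *
st();bubble("scene");bubble("top")
E
```

```text
t 17.47 pos [661.6  78.6 103. ] yawY -0.949 z [ 0.005 -0.    -1.   ] F [-2.8 -3.5 12.6] w 13.2 ff 63.8 q [ 0.07  0.28  1.28 -0.    1.57  1.02]
scene px/mm 0.47 vial mm 52.8 green c off [-1.   2.7] bubble mm -0.93 vs geom -4.19 377 2115
top px/mm 0.36 vial mm 52.1 green c off [0.5 1. ] bubble mm -1.21 vs geom -3.3 236 918
```

The bubble is at -1 mm, so one small trim turn and then let it settle.

{"api": "apply_moves", "payload": {
  "targets": [5,0,0,0,0,0,-0.3,5,0,0,0,0,0,-0.3,5,0,0,0,0,0,0,5,0,0,0,0,0,0,5,0,0,0,0,0,0,5,0,0,0,0,0,0,5,0,0,0,0,0,0,5,0,0,0,0,0,0]
}}

```text
t: 18.23
position: [661.6, 78.5, 103.0]
ee_rot: [0.961, 0.277, 0.002, 0.001]
force: [-3.4, -3.1, 13.0]
grip_width: 12.7
finger_force: 63.9
```

{"api": "apply_moves", "payload": {
  "targets": [5,0,0,0,0,0,0,5,0,0,0,0,0,0,5,0,0,0,0,0,0,5,0,0,0,0,0,0,5,0,0,0,0,0,0,5,0,0,0,0,0,0,5,0,0,0,0,0,0,5,0,0,0,0,0,0]
}}

```text
t: 18.9
position: [661.6, 78.5, 103.0]
ee_rot: [0.961, 0.277, 0.002, 0.001]
force: [-3.0, -2.4, 13.0]
grip_width: 12.4
finger_force: 63.9
```

{"api": "apply_moves", "payload": {
  "targets": [5,0,0,0,0,0,0,5,0,0,0,0,0,0,5,0,0,0,0,0,0,5,0,0,0,0,0,0,5,0,0,0,0,0,0,5,0,0,0,0,0,0,5,0,0,0,0,0,0,5,0,0,0,0,0,0]
}}

```text
t: 19.57
position: [661.6, 78.5, 103.0]
ee_rot: [0.961, 0.277, 0.002, 0.001]
force: [-2.9, -2.9, 12.9]
grip_width: 12.9
finger_force: 63.9
```

```bash
python3 - <<'E'
from b import *
s=st();bubble("scene");bubble("top")
E
```

```text
t 19.57 pos [661.6  78.5 103. ] yawY -1.009 z [ 0.005 -0.    -1.   ] F [-2.9 -2.9 12.9] w 12.9 ff 63.9 q [ 0.07  0.28  1.28 -0.    1.57  1.08]
scene px/mm 0.47 vial mm 52.5 green c off [-1.   2.7] bubble mm -0.12 vs geom -3.36 381 2086
top px/mm 0.36 vial mm 52.4 green c off [0.6 1. ] bubble mm -0.22 vs geom -2.33 253 907
```

The bubble is centred in both views, the push is steady at 13 N and the grip is holding, so I'm handing in.

```bash
python3 -c "
from cell import order
print(order.close_job())"
```

```text
the job is handed in; nothing more can be done
None
```

The job is handed in, verdict not shown: the level is home on the shelf and clamped, the hand still grips the knob at about 13 N down, and both fixed cameras put the bubble within about 0.3 mm of centre.

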